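# Set the swivel vice to 30 degrees and lock it

## Task

The bench vice has to stand at 30 degrees for an angled saw cut in the channel it holds. Slacken the vice's swivel lock lever, turn the vice anticlockwise (seen from above) until its scale reads 30 degrees against the index line on the base, to within half a scale division, and swing the lock lever firmly tight again. Leave the saw, the junction box and the breakers where they lie.

Things in the scene. Friction and masses are not known exactly. Their poses are not given: they have to be found in the camera images.
- vice: fixed round cast base of the bench vice, bolted down, 194 mm across, 30 mm high; bolted ears at its +x, -x and -y sides, lug of the lock at its +y side. Origin on the swivel axis at bench level, z up; x is where the tail (back end) of the vice points when the scale reads zero. Its place and yaw differ from start to start.
- index_line (a point): the index: a black line on a bright plate on the fixed rim of the base, 30 mm above the bench, 87 mm from the swivel axis, 125 degrees anticlockwise from the base's x
- swivel (a joint): the upper vice on its vertical axis through the base's origin; value = scale reading in rad (30 degrees = 0.524), positive anticlockwise seen from above, 0 with the tail along the base's x; starts between -0.70 and 0, stops at +-1.4. With the lock slack it turns against light friction (0.35 N m) and stays where it is left; with the lock tight it is clamped and takes some 2 N m to shift.
- scale_zero (a point): outer end of the zero stroke of the scale, on the bright flange (160 mm across, 30 mm above the bench) that turns with the vice; 78 mm from the axis. Strokes every 5 degrees, longer every 10, longest and thickest every 30, from -90 to +90; zero has a white dot at its inner end; positive readings lie clockwise of zero. It is under the index line when the vice reads 0.
- tail_grip (a point): top of the tail, on its middle line, 94 mm above the bench, 108 mm from the swivel axis. The tail is the bright bar out of the back of the vice: 34 mm wide, 28 mm deep (66 to 94 mm above the bench), free from 72 to 134 mm from the axis. x axis along the tail, away from the swivel axis. Can be pinched across its width from above; the fixed jaw (150 mm high) ends 44 mm from the axis.
- jaw_top (a point): point on the swivel axis at the height of the jaw tops, 150 mm above the bench; same axes as the tail. Jaws 74 mm wide; the front with screw and upright bar handle reaches 154 mm from the axis, at the other end from the tail; a 180 mm steel channel, 41 x 21 mm, gripped in the jaws (top 159 mm above the bench) sticks out to 143 mm from the axis at this frame's -y side.
- lock_lever (a joint): lock lever; rad, 0 = slack stop (lever points 110 degrees anticlockwise from the base's x), grows clockwise seen from above, which tightens; end stop 1.45. Turns against 0.45 N m; from about 0.8 its strap bites on the flange and it stiffens (0.7 N m at 1.2, where it is firmly tight: no need to go to the stop). Stays where it is left. Starts tight, 1.07 to 1.25. Slack: below 0.6; tight: above 1.05.
- lever_stud (a point): axis of the lock lever, on its vertical stud on the base's lug, 118 mm from the swivel axis along the base's y; this point is 68 mm above the bench
- lever_grip (a point): middle line of the lever's black grip, 80 mm from the stud axis, 68 mm above the bench; the grip is round, 17 mm thick, from 42 to 106 mm from the stud, nearly level. x axis along the lever, away from the stud.
- hacksaw: bystander: hacksaw lying flat, about 340 x 120 x 26 mm, origin under its middle, on the bench
- junction_box: bystander: grey square junction box with lid, 114 x 114 x 60 mm, origin at the centre of its underside
- breakers: bystander: four white circuit breakers on a 170 mm piece of mounting rail, 84 x 170 x 75 mm, origin at the centre of its underside

How it is judged:
By the outcome, as a careful person would: the job done as asked, in the order asked, and still so for the second after the job is handed in, with the robot touching nothing.
It also fails if it takes over 61 s, if anything falls off the work surface, if the arm or the gripper's body presses on something with over 40 N, if the wrist force passes 120 N, or if a joint passes its speed limit or range.

## Robot

A 6-joint arm with a two-finger parallel gripper is mounted at the origin on the work surface. World frame = base frame: x ahead of the robot, y to its left, z up, the work surface at z = 0. Lengths are in m, angles in rad, forces in N, time in s.
With the tool pointing down it reaches from about 0.325 to 0.775 m from the base axis. Payload 5.5 kg.
Tool frame: the origin (TCP) lies at the very end of the fingers, on their centre line; the grasp point (between the pads) lies 19 mm behind it; z points along the fingers, y is the line along which they close (so a half turn about z gives the same grasp; the last joint's range is limited). The gripper opens to 85 mm and grips with 20 to 120 N. Pads are 22 mm wide; open, the fingers measure 114 mm over their backs; the gripper's body (76 mm by 85 mm) begins 54 mm behind the grasp point. The pads swing forward as they close: fully open they stand 13 mm farther back than shut.
Start: joints at [-1.202, 0.091, 1.231, -0, 1.82, -0.057], TCP at [0.248, -0.546, 0.231] pointing down, gripper open.
Joint ranges: [-2.87, 2.87], [-0.86, 2.18], [0.17, 2.46], [-1.51, 4.65], [0.06, 2.69], [-2.65, 2.65]. Speed limits (rad/s): [2.57, 2.57, 3.01, 3.14, 3.14, 3.14].

## Interface

Orientations are given as a rotation vector (axis times angle).
In Python, from workcell import ctrl gives the robot as it stands.
- The arm moves only by the tool drive_effector, called after ">>>" as a command line: name --argument value ..., lists and objects as JSON in quotes. Schema: {"type":"object","properties":{"plan":{"type":"array","items":{"type":"array","items":{"type":"array","items":{"type":"number"},"minItems":6,"maxItems":6},"minItems":1,"maxItems":10},"minItems":1,"maxItems":1},"aperture":{"type":"number"},"only":{"type":"string"},"quiet":{"type":"boolean"},"lines":{"type":"string"}},"required":["plan"],"additionalProperties":false}. plan is a list that holds a single list of rows (three levels of brackets), with 1 to 10 rows, each of 6 numbers: dx, dy, dz in shares of 0.6 m (1.0 is 0.6 m), then a rotation vector rx, ry, rz in fractions of the full range, 1 being 2 rad; each row is the pose to reach, as a shift and turn from the pose commanded when the call began, along the tool's axes at that moment; what a row does not reach only later rows make up. A row lasts 1/8 s, in which the tool goes at most 0.0625 m and 0.188 rad, less where a joint would pass 70% of its speed; a pose out of reach is approached as far as the arm can. aperture is the opening from 0.0 (shut) to 1.0 (fully open), set as the call begins (left out keeps the last). The fingers move at their own pace and stop on an object; the grip force is fixed at half the most. Time passes only in rows, so rows that do not move let the fingers close. The tool returns the time, the measured TCP pose, the force, the opening and the grip force at its end. only (a regular expression) keeps the lines of the reply that match it, lines (a string "A,B") keeps lines A to B, and quiet returns only ok. Shift and turn numbers lie between -1 and 1, and a call with a number outside is refused. Input that does not fit is refused with a message, and nothing moves.
- ctrl.read_state(): the state, without advancing time (a new reading comes with each control period).
- ctrl.grab_frame(name): name is "scene" or "side" or "wrist"; returns the picture (480x640x3 uint8, red, green, blue); there is no depth.
- ctrl.camera_params(name): a dict with "intrinsics" (3x3 intrinsics, pixels), "dist_coeffs" ([k1, k2, p1, p2, k3] as OpenCV has them; the pictures are not rectified), "R" (3x3) and "t" (3): a world point X has camera coordinates R X + t; the wrist camera has in their place "hand_eye" (4x4, takes a point from camera to tool coordinates, whose origin is the TCP and whose axes are the flange's). Camera axes: x right, y down, z forward; pixel columns grow to the right and rows downward; lengths in m; the calibration is good to about 2 mm. A picture is of the moment at which its call begins: read the wrist's pose just before it. camera_params takes no time and is no camera call.
- ctrl.hand_in(): hands the job in; it is judged then, once.
The state is a dict: "t": time; "joint_positions": joint angles; "dq": joint speeds; "joint_efforts": joint torques, N m; "ee_pos": TCP position; "tcp_rot": TCP orientation; "wrist_force": force on the tool from outside, world axes, zero at the start; "moment": the same for the moment, N m; "finger_gap": opening from 0.0 (shut) to 1.0 (fully open); "grasp_force": force on a finger pad.
Only numpy, scipy, OpenCV 4.12 (cv2) and the standard library are available. Lean on these libraries where they do the work, as an engineer would, in place of code of your own. Each camera call takes 0.05 s, during which the arm holds its last target. There are 200 camera calls.

## Working session

There is one attempt and no reset: what is moved stays moved. The work goes in short steps, Python scripts to look and compute and a tool call to move; the robot and the scene stay as the last step left them, time stands still between calls to the robot, and variables do not carry over. Pictures are saved under pics/ and viewed, at most 10 in all, crops included, and the job is handed in when it is done.

```bash
ls; mkdir -p pics
```

Run:
```python
from workcell import ctrl
import cv2,numpy as np
a=ctrl.grab_frame("scene");b=ctrl.grab_frame("side")
cv2.imwrite("pics/scene.png",a[:,:,::-1]);cv2.imwrite("pics/side.png",b[:,:,::-1])
for n in("scene","side","wrist"):
  p=ctrl.camera_params(n);print(n,{k:np.round(v,4).tolist() for k,v in p.items()})
s=ctrl.read_state();print(s["t"],s["ee_pos"],s["tcp_rot"],s["finger_gap"])
```

```text
pics
workcell.py
scene {'intrinsics': [[519.9051, 0.0, 321.9812], [0.0, 519.9051, 239.0232], [0.0, 0.0, 1.0]], 'dist_coeffs': [-0.1104, 0.0, 0.0, 0.0, 0.0], 'R': [[-0.2752, 0.9613, 0.0139], [0.7863, 0.2334, -0.5721], [-0.5532, -0.1465, -0.82]], 't': [0.1913, -0.4226, 1.5757]}
side {'intrinsics': [[463.7878, 0.0, 322.9452], [0.0, 463.7878, 244.6026], [0.0, 0.0, 1.0]], 'dist_coeffs': [-0.1026, 0.0, 0.0, 0.0, 0.0], 'R': [[-0.9846, -0.1742, 0.0147], [-0.1183, 0.6024, -0.7894], [0.1287, -0.779, -0.6137]], 't': [0.6065, 0.1724, 0.8423]}
wrist {'intrinsics': [[385.4363, 0.0, 313.3631], [0.0, 385.4363, 236.0657], [0.0, 0.0, 1.0]], 'dist_coeffs': [-0.0676, 0.0, 0.0, 0.0, 0.0], 'hand_eye': [[0.0002, -0.9501, -0.3119, 0.0806], [1.0, 0.0004, -0.0003, -0.0004], [0.0004, -0.3119, 0.9501, -0.1421], [0.0, 0.0, 0.0, 1.0]]}
0.1 [ 0.2477369  -0.54618085  0.23023789] [-3.06893272e+00 -6.63388668e-01  4.07192180e-04] 1.0038390497486973
```

View pics/scene.png

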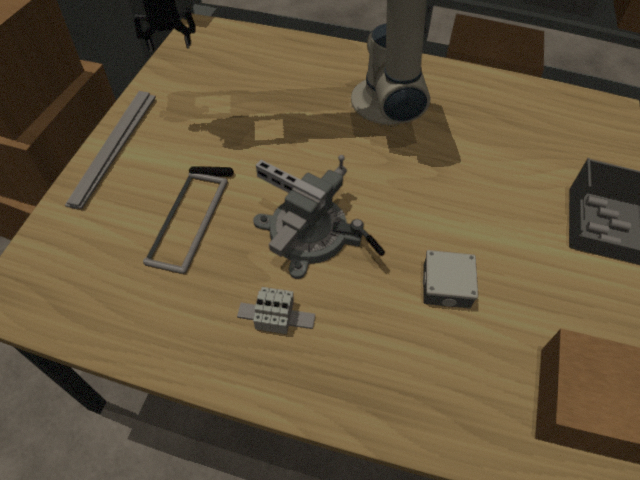

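View pics/side.png

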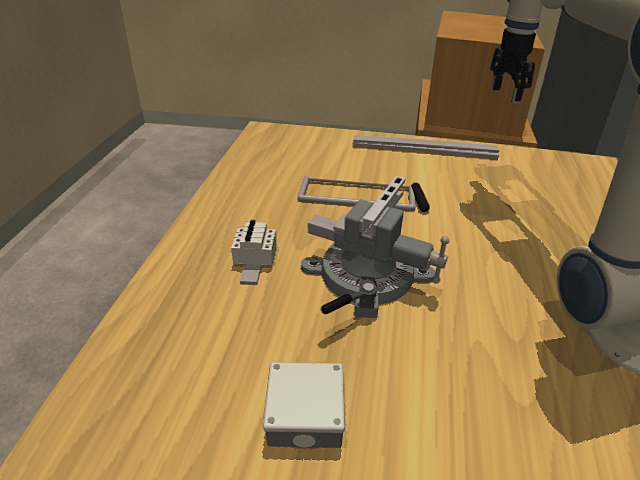

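The scene picture shows the vice around (310,225), its lock stud at about (357,226) and the lever grip at about (375,245). In the side picture the vice is around (370,250), the stud at about (368,285) and the grip at about (338,303). I'll enlarge both to get exact points.

Run:
```python
import cv2,numpy as np
a=cv2.imread("pics/scene.png")[145:285,245:395];b=cv2.imread("pics/side.png")[170:330,295:455]
cv2.imwrite("pics/c1.png",cv2.convertScaleAbs(cv2.resize(a,None,fx=4,fy=4,interpolation=cv2.INTER_CUBIC),alpha=1.5))
cv2.imwrite("pics/c2.png",cv2.convertScaleAbs(cv2.resize(b,(600,600),interpolation=cv2.INTER_CUBIC),alpha=1.2))
```

```text
(no output)
```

View pics/c1.png

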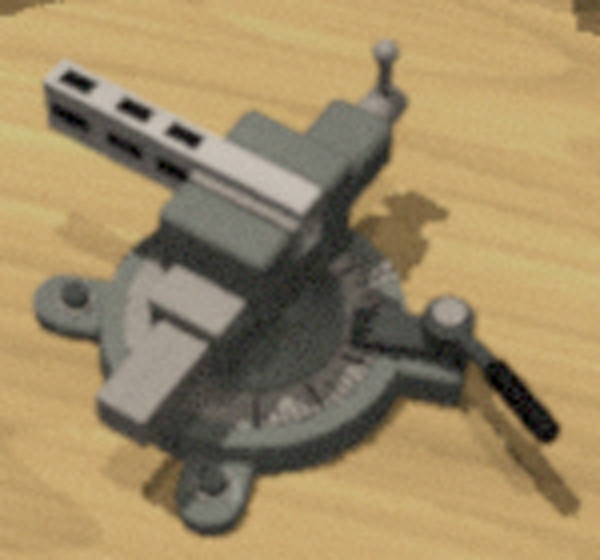

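View pics/c2.png

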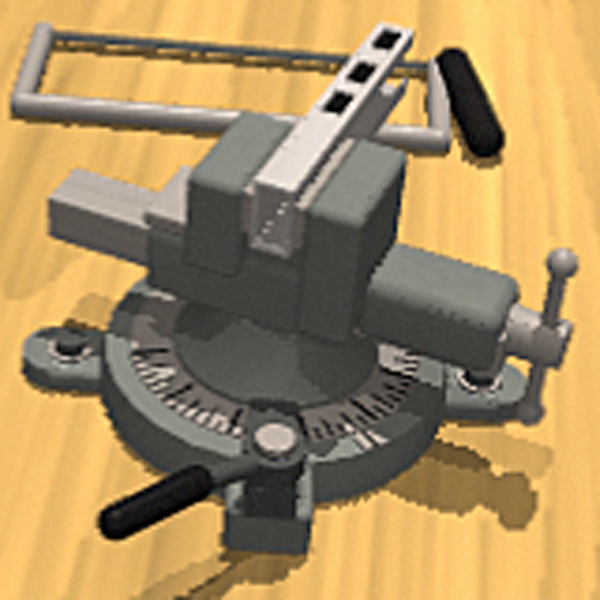

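Crop c1 (scene) shows the stud top at (450,310) and the lever tip at (552,433). The tail end's top corners are at (100,400) and (152,428), and the bolts at (75,293) and (212,480). Crop c2 (side) shows the stud top at (276,436), lever tip (108,524), tail corners (50,205) and (75,170), and bolts (70,345) and (480,380). Next I'll fit the pose to both views.

Create h.py:
```python
import numpy as np,cv2
from scipy.spatial.transform import Rotation as Ro
from scipy.optimize import least_squares
from workcell import ctrl
def proj(cam,P):
  p=ctrl.camera_params(cam)
  return cv2.projectPoints(np.array(P,float).reshape(-1,3),cv2.Rodrigues(np.array(p["R"]))[0],np.array(p["t"],float),np.array(p["intrinsics"]),np.array(p["dist_coeffs"]))[0][:,0]
def rz(a):return np.array([[np.cos(a),-np.sin(a),0],[np.sin(a),np.cos(a),0],[0,0,1]])
```

Create fit.py:
```python
from h import *
f1=lambda u:(np.array(u)+.5)/4-.5+[245,145]
f2=lambda u:(np.array(u)+.5)/3.75-.5+[295,170]
# key: stud tip g0 tail+ tail- bolt+x bolt-y bolt-x chFar chNear
o1=dict(stud=(450,310),tip=(552,433),g0=(492,370),tp=(152,428),tm=(100,400),bx=(212,480),by=(75,293),cf=(57,71),cn=(312,200))
o2=dict(stud=(276,436),tip=(108,524),g0=(205,483),tp=(50,205),tm=(75,170),bx=(70,345),bm=(480,380),cf=(395,28),cn=(279,188))
def model(q):
  x,y,yw,s,l,rb,hb,hs,cx,zt,zl=q
  o=np.array([x,y,0]);B=rz(yw);J=B@rz(s);L=B@rz(np.radians(110)-l)
  st=B@[0,.118,0]
  return dict(stud=o+st+[0,0,hs],tip=o+st+L@[.103,0,zl],g0=o+st+L@[.042,0,zl],tp=o+J@[.134,.017,zt],tm=o+J@[.134,-.017,zt],
   bx=o+B@[rb,0,hb],bm=o+B@[-rb,0,hb],by=o+B@[0,-rb,hb],cf=o+J@[cx,-.143,.159],cn=o+J@[cx,.037,.159])
def res(q):
  m=model(q);return np.concatenate([(proj(c,[m[k] for k in o])-[f(v) for v in o.values()]).ravel() for c,o,f in(("scene",o1,f1),("side",o2,f2))])
r=least_squares(res,[.5,-.05,0,-.5,1.1,.115,.02,.08,0,.094,.068],x_scale=[.1,.1,.3,.3,.3,.01,.01,.01,.01,.01,.01],loss="soft_l1")
q=r.x;print(np.round(q,4));print(np.round(res(q).reshape(-1,2),1).tolist())
```

```bash
python3 fit.py
```

```text
[ 0.5355 -0.0806  0.0643 -0.343   1.1522  0.114   0.0194  0.0726 -0.0052
  0.0935  0.0697]
[[0.1, -0.4], [-0.0, 1.0], [-0.3, -2.1], [-0.9, -0.7], [-0.6, -0.5], [-0.3, -0.0], [0.3, 0.0], [-1.3, 0.2], [0.6, -0.1], [-0.3, 0.2], [-0.6, 2.8], [0.8, -1.4], [-1.2, 0.0], [-0.4, 1.0], [0.2, 0.2], [0.5, -0.1], [0.0, 0.5], [-0.1, 1.2]]
```

Add to h.py:
```python
O=np.array([.5355,-.0806,0]);YW=.0643
def delta(x,y,z,yaw):
  s=ctrl.read_state();R=Ro.from_rotvec(s["tcp_rot"]);x0=R.apply([1,0,0]);y0=np.arctan2(x0[1],x0[0])
  d=R.inv().apply(np.array([x,y,z])-s["ee_pos"]);T=Ro.from_euler("xyz",[np.pi,0,yaw])
  print(np.round(d,4),np.round((R.inv()*T).as_rotvec(),4),"yaw",round(y0,4),"t",s["t"])
def lever(l,r=.080,z=.049):
  a=YW+np.radians(110)-l;return (*(O+rz(YW)@[0,.118,0]+rz(a)@[r,0,0])[:2],z,a)
def tail(s,r=.108,z=.061):
  a=YW+s;return (*(O+rz(a)@[r,0,0])[:2],z,a)
```

Run:
```python
from h import *
print(lever(1.152));delta(*lever(1.152,z=.231))
```

```text
(np.float64(0.5817801188901874), np.float64(0.0963072568065449), 0.049, np.float64(0.8321621771937626))
[ 5.696e-01 -4.472e-01  1.000e-04] [-0.0017 -0.0005 -0.4064] yaw 0.4258 t 0.1
```

The manual's scale: shifts go in shares of 0.6 m and turns go in shares of 2 rad. Converting my numbers, 0.57 m is 0.95, -0.447 m is -0.745, -0.406 rad is -0.203.

>>> drive_effector --plan '[[[0.475, -0.3733, 0, 0, 0, -0.1], [0.475, -0.3733, 0, 0, 0, -0.1], [0.475, -0.3733, 0, 0, 0, -0.1], [0.475, -0.3733, 0, 0, 0, -0.1], [0.475, -0.3733, 0, 0, 0, -0.1], [0.95, -0.745, 0, 0, 0, -0.203], [0.95, -0.745, 0, 0, 0, -0.203], [0.95, -0.745, 0, 0, 0, -0.203], [0.95, -0.745, 0, 0, 0, -0.203], [0.95, -0.745, 0, 0, 0, -0.203]]]' --aperture 1.0

```text
t: 1.35
ee_pos: [0.5368, 0.01, 0.2309]
tcp_rot: [2.874, 1.269, -0.001]
wrist_force: [0.8, -0.2, -0.0]
finger_gap: 1.002
grasp_force: 0.0
```

Run:
```python
from h import *
delta(*lever(1.152,z=.15))
```

```text
[ 0.0941 -0.0249  0.0809] [-0.      0.0004 -0.0003] yaw 0.8318 t 1.35
```

To row units: 0.094 m is 0.1567, 0.08 m is 0.1333.

>>> drive_effector --plan '[[[0.1567, -0.0417, 0, 0, 0, 0], [0.1567, -0.0417, 0, 0, 0, 0], [0.1567, -0.0417, 0.1333, 0, 0, 0], [0.1567, -0.0417, 0.1333, 0, 0, 0], [0.1567, -0.0417, 0.1333, 0, 0, 0]]]'

```text
t: 1.98
ee_pos: [0.5802, 0.0938, 0.1498]
tcp_rot: [-2.873, -1.268, 0.006]
wrist_force: [-0.4, -0.8, 0.1]
finger_gap: 1.005
grasp_force: 0.0
```

Run:
```python
from h import *
s=ctrl.read_state();delta(*lever(1.152,z=.049))
a=ctrl.grab_frame("wrist")
np.savez("pics/w1.npz",p=s["ee_pos"],r=s["tcp_rot"])
cv2.imwrite("pics/w1.png",cv2.convertScaleAbs(a[:,:,::-1],alpha=1.3))
```

```text
[ 0.0032 -0.0003  0.1008] [-0.0025  0.0029 -0.0009] yaw 0.8313 t 1.975
```

View pics/w1.png

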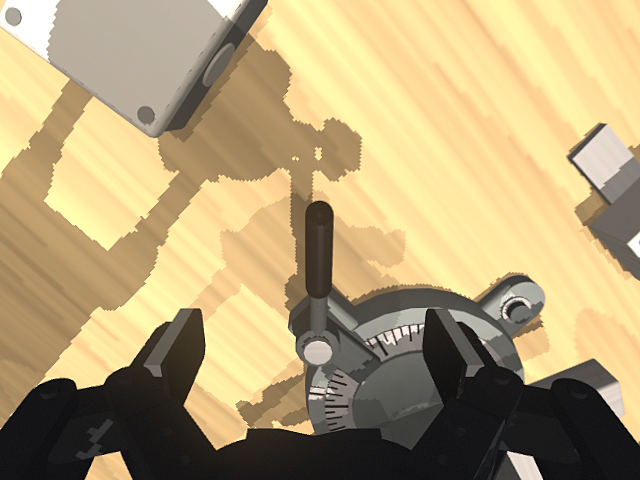

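The wrist picture shows the lever grip at column 319, rows 200–297, and the fingers symmetric about column 315. The nearest top corner of the junction box is at (155,135). I'll check the clearance to the box and the lever line.

Add to h.py:
```python
def wpix(uv,z,p,r):
  c=ctrl.camera_params("wrist");n=cv2.undistortPoints(np.array(uv,float).reshape(-1,1,2),np.array(c["intrinsics"]),np.array(c["dist_coeffs"]))[:,0]
  H=np.array(c["hand_eye"]);R=Ro.from_rotvec(r);o=R.apply(H[:3,3])+p;out=[]
  for v in n:
    d=R.apply(H[:3,:3]@[*v,1]);out.append(o+d*(z-o[2])/d[2])
  return np.array(out)
```

Run:
```python
from h import *
f=np.load("pics/w1.npz")
print(wpix([(155,135),(268,-10)],.06,f["p"],f["r"]))
L=wpix([(319,208),(319,297)],.068,f["p"],f["r"]);print(L,np.arctan2(*(L[0]-L[1])[1::-1]))
print(wpix([(319,350)],.0726,f["p"],f["r"]),O+rz(YW)@[0,.118,0])
```

```text
[[0.55592324 0.20707998 0.06      ]
 [0.6584713  0.21643538 0.06      ]]
[[0.59898556 0.11006456 0.068     ]
 [0.55933702 0.06617006 0.068     ]] 0.8361781426007554
[[0.53437503 0.03859341 0.0726    ]] [0.52791783 0.03715615 0.        ]
```

Box is clear (y > 0.207). Descend and pinch.

To row units: 0.098 m is 0.1633, 0.002 m is 0.0033.

>>> drive_effector --plan '[[[0.0017, 0.0033, 0.0833, 0, 0, 0], [0.0017, 0.0033, 0.1633, 0, 0, 0], [0.0017, 0.0033, 0.1633, 0, 0, 0]]]' --aperture 1.0

```text
t: 2.4
ee_pos: [0.5819, 0.093, 0.0516]
tcp_rot: [-2.873, -1.267, 0.007]
wrist_force: [0.3, -0.1, 0.5]
finger_gap: 1.0
grasp_force: 0.0
```

>>> drive_effector --plan '[[[0, 0, 0, 0, 0, 0], [0, 0, 0, 0, 0, 0], [0, 0, 0, 0, 0, 0], [0, 0, 0, 0, 0, 0], [0, 0, 0, 0, 0, 0], [0, 0, 0, 0, 0, 0]]]' --aperture 0.0

```text
t: 3.15
ee_pos: [0.5839, 0.0938, 0.0547]
tcp_rot: [2.873, 1.269, 0.003]
wrist_force: [-1.8, -0.5, 5.8]
finger_gap: 0.176
grasp_force: 58.4
```

Run:
```python
from h import *
delta(*lever(1.152))
for l in (1.0,.85,.7,.55,.4,.3): delta(*lever(l))
```

```text
[ 0.0004 -0.0033  0.0057] [ 0.0013 -0.0015 -0.0004] yaw 0.8318 t 3.15
[-0.0005 -0.0154  0.0057] [ 0.0014 -0.0014 -0.1524] yaw 0.8318 t 3.15
[-0.0032 -0.0271  0.0056] [ 0.0015 -0.0013 -0.3024] yaw 0.8318 t 3.15
[-0.0076 -0.0382  0.0056] [ 0.0016 -0.0012 -0.4524] yaw 0.8318 t 3.15
[-0.0137 -0.0486  0.0056] [ 0.0017 -0.001  -0.6024] yaw 0.8318 t 3.15
[-0.0212 -0.0579  0.0056] [ 0.0018 -0.0009 -0.7524] yaw 0.8318 t 3.15
[-0.0269 -0.0635  0.0056] [ 1.800e-03 -8.000e-04 -8.524e-01] yaw 0.8318 t 3.15
```

To row units: -0.0602 m is -0.1003, -0.035 m is -0.0583, -0.15 rad is -0.075.

>>> drive_effector --plan '[[[0, -0.01, 0, 0, 0, -0.0375], [-0.0017, -0.02, 0, 0, 0, -0.075], [-0.0033, -0.03, 0, 0, 0, -0.1125], [-0.0058, -0.04, 0, 0, 0, -0.15], [-0.0133, -0.0583, 0, 0, 0, -0.225], [-0.0233, -0.0758, 0, 0, 0, -0.3], [-0.0358, -0.0913, 0, 0, 0, -0.375], [-0.045, -0.1003, 0, 0, 0, -0.425], [-0.045, -0.1003, 0, 0, 0, -0.425], [-0.045, -0.1003, 0, 0, 0, -0.425]]]'

```text
t: 4.4
ee_pos: [0.5209, 0.1145, 0.0546]
tcp_rot: [2.096, 2.339, 0.001]
wrist_force: [-2.5, 0.1, 9.1]
finger_gap: 0.18
grasp_force: 58.9
```

Run:
```python
from h import *
delta(*lever(.3))
s=ctrl.read_state();print(s["moment"])
```

```text
[ 0.0024 -0.0018  0.0056] [ 0.0011 -0.0002 -0.004 ] yaw 1.6801 t 4.4
[0.04667831 0.40887179 0.07704489]
```

To row units: -0.155 m is -0.2583, -0.12 m is -0.2.

>>> drive_effector --plan '[[[0, 0, 0, 0, 0, 0], [0, 0, 0, 0, 0, 0], [0, 0, 0, 0, 0, 0], [0, 0, -0.1, 0, 0, 0], [0, 0, -0.2, 0, 0, 0], [0, 0, -0.2583, 0, 0, 0], [0, 0, -0.2583, 0, 0, 0]]]' --aperture 1.0

```text
t: 5.28
ee_pos: [0.522, 0.1145, 0.2123]
tcp_rot: [2.092, 2.338, 0.008]
wrist_force: [0.4, 0.0, -0.2]
finger_gap: 0.999
grasp_force: 0.0
```

Run:
```python
from h import *
delta(*tail(-.343,z=.2))
```

```text
[-0.2364  0.0916  0.0129] [ 0.0042 -0.0069  1.9602] yaw 1.6815 t 5.275
```

To row units: -0.236 m is -0.3933, -0.22 m is -0.3667, 1.8 rad is 0.9.

>>> drive_effector --plan '[[[-0.05, 0.0667, 0, 0, 0, 0.09], [-0.1, 0.15, 0, 0, 0, 0.18], [-0.1667, 0.15, 0, 0, 0, 0.27], [-0.2333, 0.15, 0, 0, 0, 0.36], [-0.3, 0.15, 0, 0, 0, 0.45], [-0.3667, 0.15, 0, 0, 0, 0.54], [-0.3933, 0.1525, 0, 0, 0, 0.63], [-0.3933, 0.1525, 0, 0, 0, 0.72], [-0.3933, 0.1525, 0, 0, 0, 0.81], [-0.3933, 0.1525, 0, 0, 0, 0.9]]]'

```text
t: 6.52
ee_pos: [0.6372, -0.1102, 0.2058]
tcp_rot: [-3.135, 0.196, 0.005]
wrist_force: [0.0, 0.8, 0.9]
finger_gap: 1.005
grasp_force: 0.0
```

>>> drive_effector --plan '[[[0, 0, 0, 0, 0, 0.08], [0, 0, 0.0333, 0, 0, 0.08], [0, 0, 0.0333, 0, 0, 0.08]]]'

```text
t: 6.9
ee_pos: [0.6363, -0.1098, 0.1836]
tcp_rot: [-3.111, 0.431, 0.011]
wrist_force: [-0.5, 0.6, 0.0]
finger_gap: 1.0
grasp_force: 0.0
```

Run:
```python
from h import *
s=ctrl.read_state();delta(*tail(-.343))
a=ctrl.grab_frame("wrist")
np.savez("pics/w2.npz",p=s["ee_pos"],r=s["tcp_rot"])
cv2.imwrite("pics/w2.png",cv2.convertScaleAbs(a[:,:,::-1],alpha=1.1))
```

```text
[ 0.0039 -0.0004  0.1225] [0.0004 0.0069 0.0035] yaw -0.2752 t 6.9
```

View pics/w2.png

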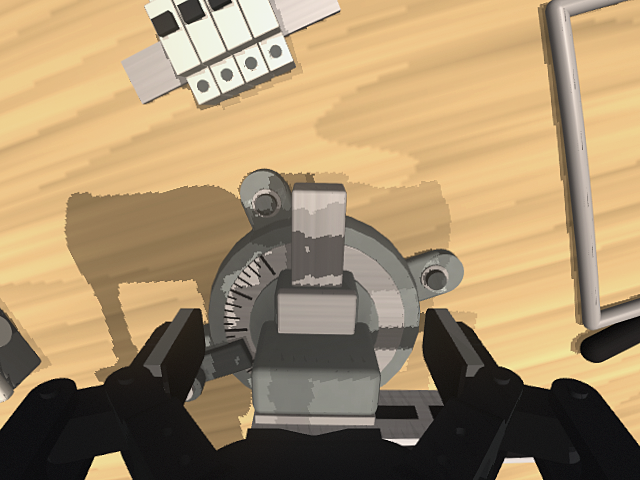

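The tail shows at columns 291–346, centred at about 319 between the fingers and aligned with them. Descend and pinch.

To row units: 0.121 m is 0.2017, 0.004 m is 0.0067.

>>> drive_effector --plan '[[[0.0067, 0, 0.0833, 0, 0, 0], [0.0067, 0, 0.1667, 0, 0, 0], [0.0067, 0, 0.2017, 0, 0, 0], [0.0067, 0, 0.2017, 0, 0, 0]]]' --aperture 1.0

```text
t: 7.45
ee_pos: [0.6407, -0.1111, 0.0658]
tcp_rot: [-3.111, 0.434, 0.005]
wrist_force: [-0.9, -0.5, 0.4]
finger_gap: 1.0
grasp_force: 0.0
```

>>> drive_effector --plan '[[[0, 0, 0, 0, 0, 0], [0, 0, 0, 0, 0, 0], [0, 0, 0, 0, 0, 0], [0, 0, 0, 0, 0, 0], [0, 0, 0, 0, 0, 0]]]' --aperture 0.0

```text
t: 8.07
ee_pos: [0.6424, -0.112, 0.0696]
tcp_rot: [3.11, -0.436, 0.005]
wrist_force: [-0.7, -1.6, 6.6]
finger_gap: 0.387
grasp_force: 64.8
```

Run:
```python
from h import *
s0=-.343
delta(*tail(s0))
for k in range(1,11): delta(*tail(s0+.0867*k))
```

```text
[-0.0035 -0.0008  0.0086] [ 0.0007 -0.0035  0.0004] yaw -0.2783 t 8.075
[-0.0039 -0.0101  0.0086] [ 0.0009 -0.0035 -0.0863] yaw -0.2783 t 8.075
[-0.0051 -0.0194  0.0086] [ 0.001  -0.0035 -0.173 ] yaw -0.2783 t 8.075
[-0.0071 -0.0286  0.0086] [ 0.0012 -0.0034 -0.2597] yaw -0.2783 t 8.075
[-0.0099 -0.0375  0.0086] [ 0.0013 -0.0034 -0.3464] yaw -0.2783 t 8.075
[-0.0134 -0.0461  0.0085] [ 0.0015 -0.0033 -0.4331] yaw -0.2783 t 8.075
[-0.0177 -0.0545  0.0085] [ 0.0016 -0.0033 -0.5198] yaw -0.2783 t 8.075
[-0.0227 -0.0624  0.0085] [ 0.0018 -0.0032 -0.6065] yaw -0.2783 t 8.075
[-0.0284 -0.0698  0.0085] [ 0.0019 -0.0031 -0.6932] yaw -0.2783 t 8.075
[-0.0347 -0.0768  0.0084] [ 0.0021 -0.0031 -0.7799] yaw -0.2783 t 8.075
[-0.0416 -0.0831  0.0084] [ 0.0022 -0.003  -0.8666] yaw -0.2783 t 8.075
```

To row units: -0.085 m is -0.1417, -0.0784 m is -0.1307, -0.867 rad is -0.4335.

>>> drive_effector --plan '[[[0, -0.0162, 0, 0, 0, -0.0435], [-0.0033, -0.0317, 0, 0, 0, -0.0865], [-0.0067, -0.0478, 0, 0, 0, -0.13], [-0.011, -0.0633, 0, 0, 0, -0.1735], [-0.0172, -0.0783, 0, 0, 0, -0.2165], [-0.0245, -0.0925, 0, 0, 0, -0.26], [-0.0333, -0.1062, 0, 0, 0, -0.3035], [-0.0428, -0.1188, 0, 0, 0, -0.3465], [-0.0538, -0.1307, 0, 0, 0, -0.39], [-0.0655, -0.1417, 0, 0, 0, -0.4335]]]'

```text
t: 9.32
ee_pos: [0.6278, -0.0221, 0.0696]
tcp_rot: [3.0, 0.912, 0.002]
wrist_force: [-1.5, -14.3, 7.4]
finger_gap: 0.389
grasp_force: 65.0
```

>>> drive_effector --plan '[[[0, 0, 0, 0, 0, 0], [0, 0, 0, 0, 0, 0]]]'

```text
t: 9.57
ee_pos: [0.6277, -0.0219, 0.0696]
tcp_rot: [3.001, 0.91, 0.001]
wrist_force: [-1.4, -11.8, 8.0]
finger_gap: 0.385
grasp_force: 65.3
```

Run:
```python
from h import *
s=ctrl.read_state();delta(*tail(.5236))
p=s["ee_pos"]-O;print("swivel from tcp",np.arctan2(p[1],p[0])-YW,s["moment"])
a=ctrl.grab_frame("side")[170:330,295:455]
cv2.imwrite("pics/s2.png",cv2.convertScaleAbs(cv2.resize(a[:,:,::-1],(600,600),interpolation=cv2.INTER_CUBIC),alpha=1.2))
```

```text
[-0.0012 -0.0024  0.0086] [0.0058 0.0008 0.0009] yaw 0.5888 t 9.575
swivel from tcp 0.5025566476270087 [-1.17849813  0.52367483  1.29029531]
```

View pics/s2.png

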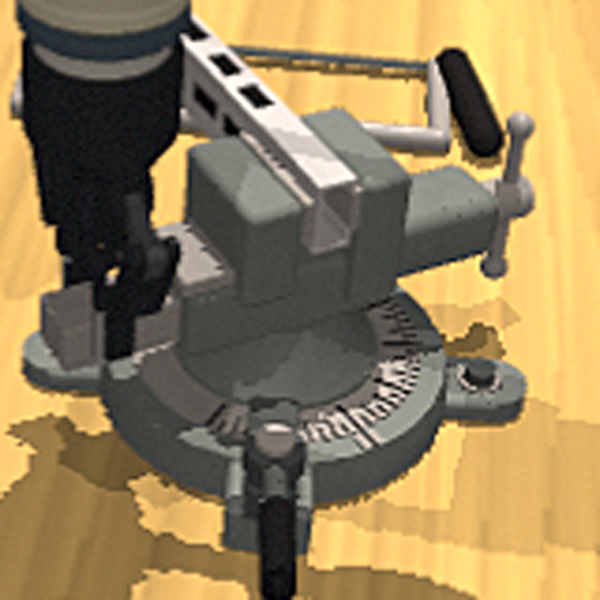

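The side picture shows the lever slack (pointing down the image from the stud at (276,440)) and the vice turned. The index plate is near (365,437), with strokes beside it. I'll release the tail and read the scale with the wrist camera.

To row units: -0.14 m is -0.2333, -0.12 m is -0.2.

>>> drive_effector --plan '[[[0, 0, 0, 0, 0, 0], [0, 0, 0, 0, 0, 0], [0, 0, 0, 0, 0, 0], [0, 0, -0.1, 0, 0, 0], [0, 0, -0.2, 0, 0, 0], [0, 0, -0.2333, 0, 0, 0], [0, 0, -0.2333, 0, 0, 0]]]' --aperture 1.0

```text
t: 10.5
ee_pos: [0.6278, -0.0185, 0.209]
tcp_rot: [3.005, 0.912, 0.005]
wrist_force: [-0.5, 0.1, -0.8]
finger_gap: 1.004
grasp_force: 0.0
```

Run:
```python
from h import *
a=YW+np.radians(125);p=O+rz(a)@[.1,0,0];delta(p[0],p[1],.205,a)
```

```text
[-0.1199 -0.0993  0.0035] [ 3.7000e-03 -4.0000e-04 -1.6569e+00] yaw 0.5891 t 10.5
```

To row units: -0.12 m is -0.2, -0.1 m is -0.1667, -1.657 rad is -0.8285.

>>> drive_effector --plan '[[[-0.05, -0.05, 0, 0, 0, -0.09], [-0.1, -0.1, 0, 0, 0, -0.18], [-0.15, -0.15, 0, 0, 0, -0.27], [-0.2, -0.1667, 0, 0, 0, -0.36], [-0.2, -0.1667, 0, 0, 0, -0.45], [-0.2, -0.1667, 0, 0, 0, -0.54], [-0.2, -0.1667, 0, 0, 0, -0.63], [-0.2, -0.1667, 0, 0, 0, -0.72], [-0.2, -0.1667, 0, 0, 0, -0.81], [-0.2, -0.1667, 0, 0, 0, -0.8285]]]'

```text
t: 11.75
ee_pos: [0.471, -0.002, 0.2043]
tcp_rot: [-1.358, -2.828, 0.003]
wrist_force: [-0.0, 0.6, 0.4]
finger_gap: 1.0
grasp_force: 0.0
```

>>> drive_effector --plan '[[[0, 0, 0, 0, 0, 0], [0, 0, 0, 0, 0, 0]]]'

```text
t: 12.0
ee_pos: [0.4717, -0.0022, 0.2066]
tcp_rot: [-1.363, -2.83, 0.0]
wrist_force: [0.8, 1.5, -0.2]
finger_gap: 1.001
grasp_force: 0.0
```

Run:
```python
from h import *
s=ctrl.read_state();print(s["t"])
a=ctrl.grab_frame("wrist")
np.savez("pics/w3.npz",p=s["ee_pos"],r=s["tcp_rot"])
cv2.imwrite("pics/w3full.png",a[:,:,::-1])
c=a[160:400,160:480,::-1]
cv2.imwrite("pics/w3.png",cv2.resize(c,None,fx=2.5,fy=2.5,interpolation=cv2.INTER_CUBIC))
```

```text
12.0
```

View pics/w3.png

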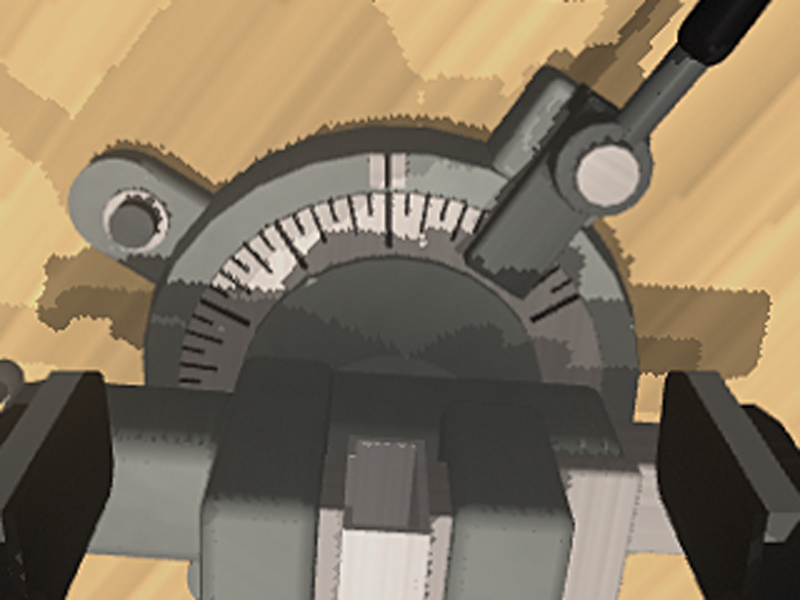

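The index line is at (388,170), and a longest and thickest stroke sits right under it at (388,195–245). From the measured swing (about 0.52 rad) that is the 30 stroke, so the reading is 30°. Now back to the lever.

Run:
```python
from h import *
delta(*lever(.3,z=.15))
f=np.load("pics/w3.npz")
L=np.array([(735,20),(608,175)])/2.5+160
print(wpix(L[:1],.068,f["p"],f["r"]),wpix(L[1:],.0726,f["p"],f["r"]),lever(.3,r=.09))
```

```text
[0.0634 0.111  0.0569] [-5.000e-04 -3.000e-04  5.601e-01] yaw 2.2442 t 12.05
[[0.52722548 0.09433811 0.068     ]] [[0.52834962 0.03617298 0.0726    ]] (np.float64(0.5177367410383215), np.float64(0.12657843652143386), 0.049, np.float64(1.6841621771937625))
```

To row units: 0.11 m is 0.1833, 0.063 m is 0.105, 0.58 rad is 0.29.

>>> drive_effector --plan '[[[0.05, 0.0833, 0, 0, 0, 0.09], [0.105, 0.1833, 0, 0, 0, 0.18], [0.105, 0.1833, 0, 0, 0, 0.27], [0.105, 0.1833, 0.0833, 0, 0, 0.29], [0.105, 0.1833, 0.0833, 0, 0, 0.29]]]' --aperture 1.0

```text
t: 12.68
ee_pos: [0.5159, 0.1156, 0.1525]
tcp_rot: [-2.109, -2.32, 0.011]
wrist_force: [-0.3, -0.0, -0.6]
finger_gap: 0.996
grasp_force: 0.0
```

Run:
```python
from h import *
s=ctrl.read_state();delta(*lever(.33))
a=ctrl.grab_frame("wrist");cv2.imwrite("pics/w4.png",cv2.convertScaleAbs(a[:,:,::-1],alpha=1.2))
```

```text
[0.0008 0.0064 0.1035] [-0.0092  0.0006  0.0119] yaw 1.6661 t 12.675
```

View pics/w4.png

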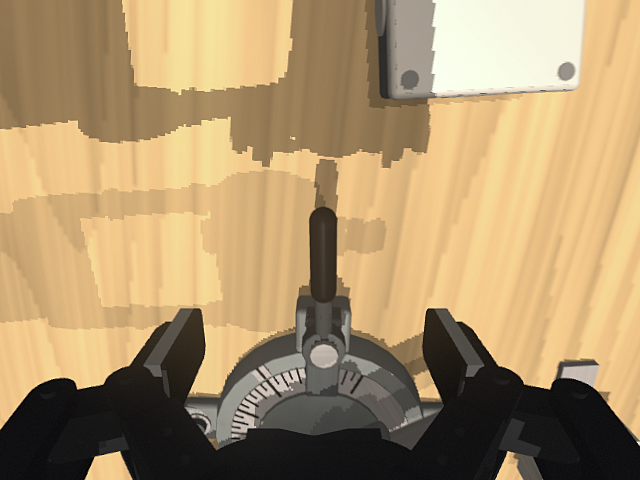

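The grip is at column 322 and parallel to the fingers, so I'll shift +4 mm in tool y. Descend and pinch.

To row units: 0.1 m is 0.1667, 0.05 m is 0.0833.

>>> drive_effector --plan '[[[0.0017, 0.0075, 0.0833, 0, 0, 0], [0.0017, 0.0075, 0.1667, 0, 0, 0], [0.0017, 0.0075, 0.1667, 0, 0, 0]]]' --aperture 1.0

```text
t: 13.1
ee_pos: [0.521, 0.1165, 0.0553]
tcp_rot: [-2.111, -2.322, 0.007]
wrist_force: [0.3, -0.4, 1.0]
finger_gap: 1.002
grasp_force: 0.0
```

>>> drive_effector --plan '[[[0, 0, 0, 0, 0, 0], [0, 0, 0, 0, 0, 0], [0, 0, 0, 0, 0, 0], [0, 0, 0, 0, 0, 0], [0, 0, 0, 0, 0, 0], [0, 0, 0, 0, 0, 0]]]' --aperture 0.0

```text
t: 13.85
ee_pos: [0.5228, 0.1173, 0.0587]
tcp_rot: [2.113, 2.324, 0.001]
wrist_force: [-3.0, -0.6, 5.2]
finger_gap: 0.173
grasp_force: 58.4
```

Run:
```python
from h import *
s=ctrl.read_state();st=O+rz(YW)@[0,.118,0];p=s["ee_pos"]-st
print("lever",YW+np.radians(110)-np.arctan2(p[1],p[0]),"r",np.hypot(*p[:2]));delta(*lever(.33))
```

```text
lever 0.34920882621472327 r 0.08028023363022178
[-0.0002 -0.0016  0.0097] [ 0.0006 -0.0002  0.0115] yaw 1.6657 t 13.85
```

To row units: 0.065 m is 0.1083, 0.0545 m is 0.0908, 0.95 rad is 0.475.

>>> drive_effector --plan '[[[-0.0017, 0.02, 0, 0, 0, 0.075], [-0.006, 0.0393, 0, 0, 0, 0.15], [-0.0133, 0.0583, 0, 0, 0, 0.225], [-0.0233, 0.075, 0, 0, 0, 0.3], [-0.0292, 0.0833, 0, 0, 0, 0.3375], [-0.0358, 0.0908, 0, 0, 0, 0.375], [-0.0453, 0.1, 0, 0, 0, 0.425], [-0.0558, 0.1083, 0, 0, 0, 0.475], [-0.0558, 0.1083, 0, 0, 0, 0.475], [-0.0558, 0.1083, 0, 0, 0, 0.475]]]'

```text
t: 15.1
ee_pos: [0.5915, 0.0898, 0.0588]
tcp_rot: [2.941, 1.102, 0.004]
wrist_force: [0.6, -2.0, 5.2]
finger_gap: 0.172
grasp_force: 58.8
```

Run:
```python
from h import *
s=ctrl.read_state();st=O+rz(YW)@[0,.118,0];p=s["ee_pos"]-st
print("lever",YW+np.radians(110)-np.arctan2(p[1],p[0]),"r",np.hypot(*p[:2]),s["moment"]);delta(*lever(1.25))
```

```text
lever 1.292721154712971 r 0.08252515434410318 [-0.18320933  0.01565894  0.29505578]
[-0.0025 -0.0035  0.0098] [ 0.0021 -0.0018 -0.0173] yaw 0.7168 t 15.1
```

Lever is at about 1.27. Release, lift and check the scale again.

To row units: -0.145 m is -0.2417, -0.12 m is -0.2.

>>> drive_effector --plan '[[[0, 0, 0, 0, 0, 0], [0, 0, 0, 0, 0, 0], [0, 0, 0, 0, 0, 0], [0, 0, -0.1, 0, 0, 0], [0, 0, -0.2, 0, 0, 0], [0, 0, -0.2417, 0, 0, 0], [0, 0, -0.2417, 0, 0, 0]]]' --aperture 1.0

```text
t: 15.98
ee_pos: [0.5916, 0.0901, 0.2051]
tcp_rot: [2.941, 1.1, 0.008]
wrist_force: [0.1, -0.4, -0.6]
finger_gap: 1.0
grasp_force: 0.0
```

Run:
```python
from h import *
a=YW+np.radians(125);p=O+rz(a)@[.1,0,0];delta(p[0],p[1],.205,a)
```

```text
[-0.1503 -0.0079 -0.0006] [ 5.6000e-03 -1.1000e-03 -1.5301e+00] yaw 0.7159 t 15.975
```

To row units: -0.15 m is -0.25, -0.12 m is -0.2, -1.53 rad is -0.765.

>>> drive_effector --plan '[[[-0.0667, -0.0033, 0, 0, 0, -0.09], [-0.1333, -0.0067, 0, 0, 0, -0.18], [-0.2, -0.01, 0, 0, 0, -0.27], [-0.25, -0.0133, 0, 0, 0, -0.36], [-0.25, -0.0133, 0, 0, 0, -0.45], [-0.25, -0.0133, 0, 0, 0, -0.54], [-0.25, -0.0133, 0, 0, 0, -0.63], [-0.25, -0.0133, 0, 0, 0, -0.72], [-0.25, -0.0133, 0, 0, 0, -0.765], [-0.25, -0.0133, 0, 0, 0, -0.765]]]'

```text
t: 17.23
ee_pos: [0.4714, -0.0024, 0.1998]
tcp_rot: [-1.36, -2.828, 0.002]
wrist_force: [-0.1, 0.1, 0.4]
finger_gap: 1.001
grasp_force: 0.0
```

>>> drive_effector --plan '[[[0, 0, 0, 0, 0, 0], [0, 0, 0, 0, 0, 0]]]'

```text
t: 17.48
ee_pos: [0.472, -0.0024, 0.2017]
tcp_rot: [-1.362, -2.83, 0.0]
wrist_force: [-0.3, -0.4, 0.1]
finger_gap: 0.998
grasp_force: 0.0
```

Run:
```python
from h import *
s=ctrl.read_state();a=ctrl.grab_frame("wrist")
np.savez("pics/w5.npz",p=s["ee_pos"],r=s["tcp_rot"])
cv2.imwrite("pics/w5.png",cv2.resize(a[160:400,160:480,::-1],None,fx=2.5,fy=2.5,interpolation=cv2.INTER_CUBIC))
```

```text
(no output)
```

View pics/w5.png

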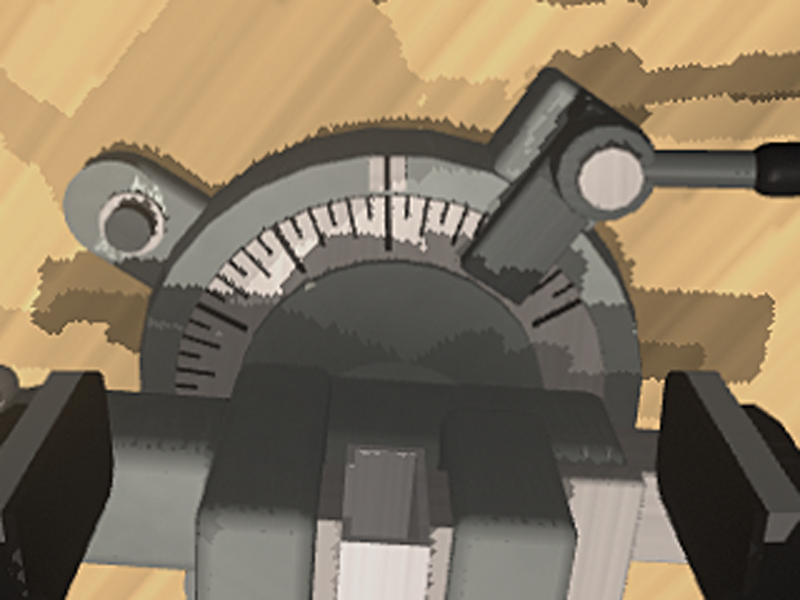

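The longest stroke is still exactly under the index line at (388,195–250). The zero stroke, with its white dot near (308,285), lies 30° anticlockwise of it. The lever is swung to tight, and the gripper is clear.

```bash
python3 -c "
from workcell import ctrl
print(ctrl.hand_in())"
```

```text
the job is handed in; nothing more can be done
None
```

The vice now reads 30° against its index line, checked by wrist camera after locking; the lock lever is tight at about 1.27 rad, the saw, junction box and breakers were not touched, and the job is handed in at about 17.5 s.

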